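# Feed an electrode strip home with a push stick

## Robot

A 6-joint arm with a two-finger parallel gripper is mounted at the origin on the work surface. World frame = base frame: x ahead of the robot, y to its left, z up, the work surface at z = 0. Lengths are in m, angles in degrees, forces in N, time in s.
With the tool pointing down it reaches from about 0.375 to 0.975 m from the base axis. Payload 3.8 kg.
Tool frame: the origin (TCP) lies at the centre of the arm's flange, where the gripper is bolted on; the fingertips stand 173 mm ahead of it and the grasp point (between the pads) lies 155 mm ahead of it; x points along the fingers, y is the direction in which the jaws open and shut, and the axes are right-handed (so a half turn about x gives the same grasp; the last joint's range is limited). The gripper opens to 85 mm and grips with 20 to 120 N. Pads are 22 mm wide; open, the fingers measure 114 mm over their backs; the gripper's body (76 mm by 85 mm) begins 54 mm behind the grasp point. The pads swing forward as they close: fully open they stand 13 mm farther back than shut.
Start: joints at [-66.228, 15.12, 91.902, -0, 72.978, -2.114], TCP at [0.295, -0.607, 0.405] pointing down, gripper open.
Joint ranges: [-150.88, 150.88], [-54.13, 125.18], [17.81, 147.31], [-75.09, 255.09], [0, 152.58], [-146.25, 146.25]. Speed limits (degrees/s): [147.25, 147.25, 180, 180, 180, 180].

## Interface

Orientations are given as a 3x3 rotation matrix whose columns are the frame's x, y, z axes.
In Python, from bench import state, read_camera, job_done gives the robot as it stands.
- The arm moves only by the tool drive_tool, never from a script. Its argument "deltas" is a list that holds one entry, the list of rows, each a list of 7 numbers: the finger opening in m, from 0 to 0.0854, then the shift along the tool's x, y, z in m, then the turn, a rotation vector about the tool's x, y, z in degrees. In form: [[[fingers, tx, ty, tz, rx, ry, rz], ...]]. A call has 1 to 8 rows; each row shifts and turns the commanded pose from where the row before left it, along the tool's axes as they then stand; what a row does not reach is not made up. A row lasts 1/8 s, in which the tool goes at most 62.5 mm and 10.7 degrees, less where a joint would pass 70% of its speed; a pose out of reach is approached as far as the arm can. A call is refused whole if a number of a shift passes 0.0625 or a number of a turn 10.7, either way. A call with a gripper value outside its range is refused whole. The fingers move at their own pace and stop on an object; "force" is the grip in N (left out, the last holds). Time passes only in rows, so rows that do not move let the fingers close. It gives the time, the measured TCP pose, the force and the opening at its end, in the units of the state.
- state(): the state, without advancing time (a new reading comes with each control period).
- read_camera(name): name is "scene" or "side" or "wrist"; returns a dict with "pixels" (480x640x3 uint8, red, green, blue), "fx", "fy", "cx", "cy" (pixels), "rvec" (rotation vector, rad) and "tvec" (3), from world to camera coordinates, as OpenCV has them. Camera axes: x right, y down, z forward; pixel columns grow to the right and rows downward; lengths in m; the calibration is good to about 2 mm. A picture is of the moment at which its call begins. There is no depth.
- job_done(): hands the job in, once; it reports no verdict.
The state is a dict: "t": time; "joint_pos": joint angles; "joint_vel": joint speeds; "joint_efforts": joint torques, N m; "tcp_pos": TCP position; "orientation": TCP orientation; "contact_force": force on the tool from outside, world axes, zero at the start; "ft_torque": the same for the moment, N m; "gripper_width": opening from 0.0 (shut) to 1.0 (fully open).
Only numpy, scipy, OpenCV 4.12 (cv2) and the standard library are available. Lean on these libraries where they do the work, as an engineer would, in place of code of your own. Each camera call takes 0.05 s, during which the arm holds its last target.

## Task

Take the white push stick by its handle and, touching the small metal strip with the stick alone, feed the strip through the funnel into the narrow covered channel until it meets the cushioned stop inside. Press it home there with about 10 newtons for a second (never more than 20), then draw the stick out and lay it down on the bench, leaving the other things alone.

Things in the scene. Friction and masses are not known exactly. Their poses are not given: they have to be found in the camera images.
- channel: Fixed feed channel of a clear acrylic cell on a grey bed, 185 x 120 x 30 mm high. Origin on the bench surface below the channel's centre line; +x: feeding direction, z up. The bed spans x=-85 to 100 mm; its top is the channel floor. Straight channel 17 mm wide from x=-10 to 100, on y=0, covered from x=0 by a clear roof: underside 16 mm above the floor, top 54 mm above the bench.
- mouth (a point): On the floor of the funnel's wide end (channel x=-85, y=0, 30 mm up). The funnel is open at the top, its clear walls 16 mm high; it narrows evenly from 87 mm wide here to the channel's 17 mm at x=-10. Same axes as channel.
- clip_point (a point): On the channel floor (x=43, y=0). A round steel spring clip here presses on the strip's +y side as it passes: up to about 4 N of push to get by, then 1 to 3 N of drag. This is not the stop.
- far_end (a point): On the channel floor at its far end (x=100, y=0). A black cushioned stop is set inside, its face anywhere from x=46 to 72 mm; its place is not measured and must be felt. It yields from 2 N on, 2.5 N per mm, for 6 mm, then is solid. Its rod and black knob, and two knobs over the roof, stand beyond this end, up to x=185 and 67 mm above the bench.
- strip_centre (a point): Centre of the small dark steel strip, 36 (along its x) x 14 x 12 mm high, 30 g; it starts loose on the bed in the funnel, with its x roughly along the feeding direction (within 0.25 rad) and up to 5 mm off the centre line.
- stick_handle (a point): Centre of the handle of the loose white push stick (120 g), the place to grip. The handle is a block 56 (x) x 20 wide (y) x 40 mm high standing on the bench, this point 20 mm up. A straight blade, 12 wide x 10 mm high, runs from it along the stick's +x at the height of this point; its flat end is 178 mm ahead. z: up.
- stick_tip (a point): Centre of the flat end of the push stick's blade, same axes as stick_handle.
- beaker: Glass beaker, 68 mm across, 85 mm high, loose; origin under its centre. Leave alone.
- bottle: White capped bottle, 56 mm across, 130 mm high, loose; origin under its centre. Leave alone.
- thumb_nut: Black thumb nut, 36 mm across, 26 mm high, loose; origin under its centre. Leave alone.
- thumb_nut2: Another black thumb nut of the same size. Leave alone.
- gasket_ring: Clear flat ring, 90 mm across, 8 mm thick, loose; origin under its centre. Leave alone.
- wrench: Steel wrench, 150 mm long, lying flat, loose. Leave alone.
Things that resemble listed ones, but are neither listed nor needed, are in the scene too. Several things look just like the part that bears stick_handle: the one meant starts nearest to the robot's base.

How it is judged:
By the outcome, as a careful person would: the job done as asked, in the order asked, and still so for the second after the job is handed in, with the robot touching nothing.
It also fails if it takes over 70 s, if anything falls off the work surface, if the arm or the gripper's body presses on something with over 40 N, if the wrist force passes 120 N, or if a joint passes its speed limit or range.

## Working session

There is one attempt and no reset: what is moved stays moved. The work goes in short steps, Python scripts to look and compute and a tool call to move; the robot and the scene stay as the last step left them, time stands still between calls to the robot, and variables do not carry over. Pictures are saved under pics/ and viewed, and the job is handed in when it is done.

Besides the shell and the picture viewer there is one more tool, called after "Request:" in YAML: its name, and indented under it one key for each argument. drive_tool: Moves the arm, as the interface text tells. Its arguments: {"type":"object","properties":{"deltas":{"type":"array"},"force":{"type":"number"}},"required":["deltas"]}

```bash
mkdir -p pics; ls; cat > h.py <<'E'
import numpy as np, cv2
from bench import state, read_camera, job_done
def snap(n,tag):
    c=read_camera(n); cv2.imwrite(f'pics/{tag}.png',c['pixels'][:,:,::-1]); 
    np.savez(f'pics/{tag}.npz',**c); return c
def load(tag): return dict(np.load(f'pics/{tag}.npz'))
def ray(c,u,v):
    R,_=cv2.Rodrigues(c['rvec']); o=-R.T@c['tvec']
    d=R.T@np.array([(u-c['cx'])/c['fx'],(v-c['cy'])/c['fy'],1.]); return o,d
def onz(c,u,v,z):
    o,d=ray(c,u,v); return o+d*(z-o[2])/d[2]
def proj(c,P):
    p,_=cv2.projectPoints(np.array(P,float).reshape(-1,3),c['rvec'],c['tvec'],np.array([[c['fx'],0,c['cx']],[0,c['fy'],c['cy']],[0,0,1.]]),None); return p[:,0]
E
python3 - <<'E'
from h import *
for n in ['scene','side','wrist']:
    c=snap(n,n+'0'); R,_=cv2.Rodrigues(c['rvec']); print(n,(-R.T@c['tvec']).round(3),R[2].round(2),c['fx'])
s=state(); print(s)
E
```

```text
pics
scene [1.335 0.218 0.653] [-0.75 -0.29 -0.6 ] 516.5989413331907
side [0.536 0.716 0.539] [ 0.04 -0.85 -0.52] 479.0336138229132
wrist [ 0.368 -0.571  0.372] [-0.29 -0.14 -0.95] 416.6483630583082
{'t': 0.15, 'joint_pos': array([-6.62272343e+01,  1.51606323e+01,  9.19609578e+01, -3.32651017e-05,
        7.29769377e+01, -2.11535012e+00]), 'joint_vel': array([ 0.03995092, -0.07854054, -0.24120683,  0.00400924,  0.02879967,
       -0.02303287]), 'joint_efforts': array([-2.22749077e-04, -5.15904808e+01, -3.67959738e+01,  2.92171808e-05,
        8.04416835e-03,  4.88869864e-05]), 'tcp_pos': array([ 0.29460315, -0.60704613,  0.40365333]), 'orientation': array([[-6.93709549e-04,  4.36614751e-01, -8.99648308e-01],
       [ 1.57349994e-03, -8.99646934e-01, -4.36615298e-01],
       [-9.99998521e-01, -1.71848076e-03, -6.29196172e-05]]), 'contact_force': array([-0.06237866, -0.37624309,  0.06571314]), 'ft_torque': array([-0.0695743, -0.0203321, -0.0057479]), 'gripper_width': 0.9969615929531309}
```

View pics/scene0.png

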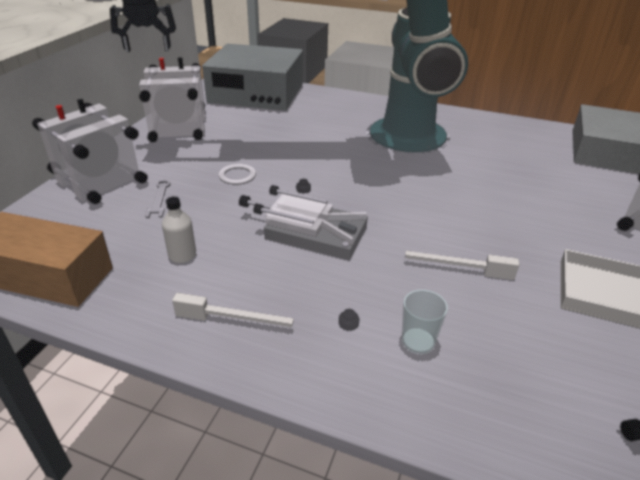

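View pics/side0.png

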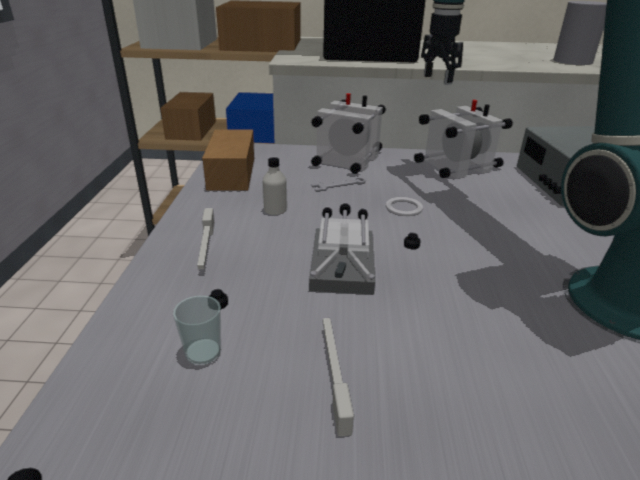

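View pics/wrist0.png

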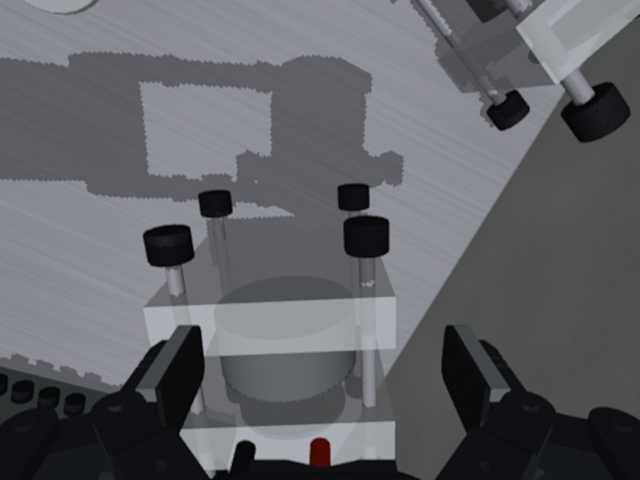

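The scene shows two sticks. The one nearest the base is at scene (500,267) and side (342,408). The channel is at scene (315,220) and side (343,255), and the strip is dark, near side (341,268). Next I'll zoom in.

```bash
python3 - <<'E'
from h import *
a=load('side0')['pixels'][195:445,290:400,::-1]; b=load('scene0')['pixels'][170:290,230:530,::-1]
cv2.imwrite('pics/z1a.png',cv2.resize(a[:110],None,fx=7,fy=5.4,interpolation=cv2.INTER_CUBIC))
cv2.imwrite('pics/z1b.png',cv2.resize(a[110:],None,fx=4,fy=4,interpolation=cv2.INTER_CUBIC))
cv2.imwrite('pics/z1c.png',cv2.resize(b[:,:150],None,fx=5,fy=5,interpolation=cv2.INTER_CUBIC))
cv2.imwrite('pics/z1d.png',cv2.resize(b[60:,150:],None,fx=5,fy=5,interpolation=cv2.INTER_CUBIC))
E
```

```text
(no output)
```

View pics/z1a.png

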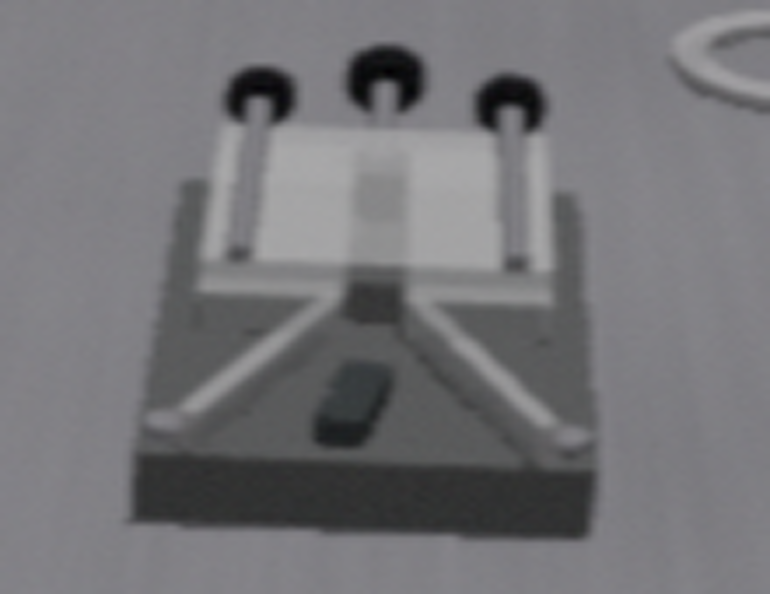

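View pics/z1b.png

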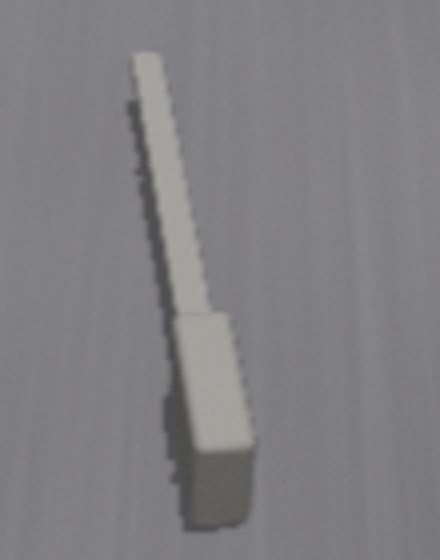

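View pics/z1c.png

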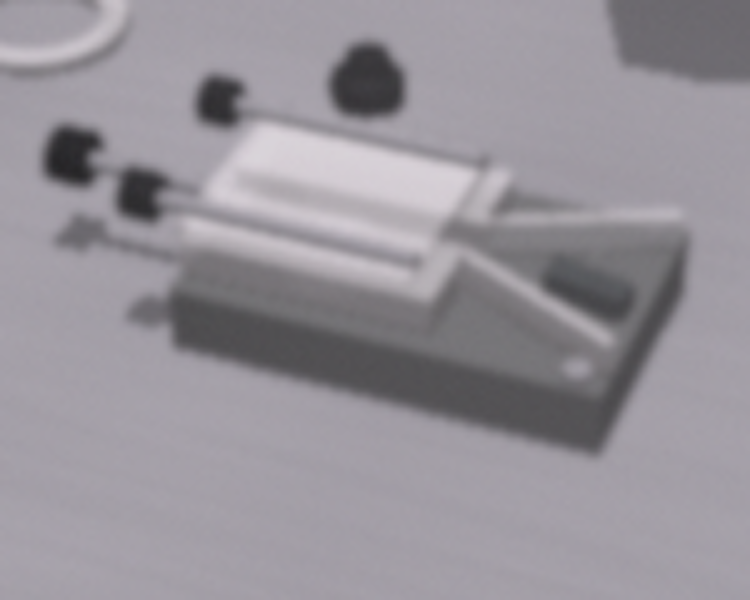

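View pics/z1d.png

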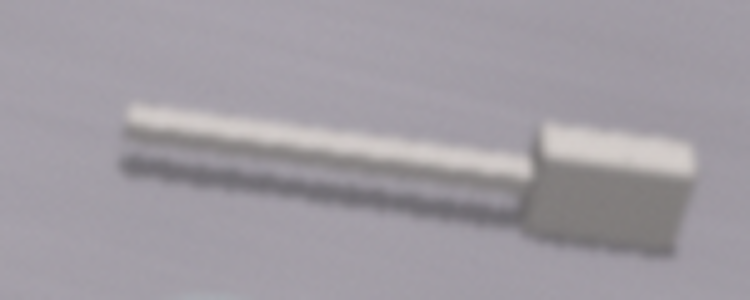

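```bash
python3 - <<'E'
from h import *
c=load('side0'); s=load('scene0')
A=lambda p:(290+(p[0]+.5)/7-.5,195+(p[1]+.5)/5.4-.5)
B=lambda p:(290+(p[0]+.5)/4-.5,305+(p[1]+.5)/4-.5)
C=lambda p:(230+(p[0]+.5)/5-.5,170+(p[1]+.5)/5-.5)
D=lambda p:(380+(p[0]+.5)/5-.5,230+(p[1]+.5)/5-.5)
def f(n,cam,T,pts,z):
    P=[onz(cam,*T(p),z)[:2] for p in pts]; print(n,np.round(np.array(P),4).tolist()); return np.array(P)
# order: mouth left, mouth right, far right, far left
a=f('bed side',c,A,[(137,458),(597,470),(575,195),(182,182)],.03)
b=f('bed0 side',c,A,[(132,520),(587,537)],0.)
f('bed scene',s,C,[(600,396),(685,235),(175,295)],.03)
f('bed0 scene',s,C,[(600,455),(177,347)],0)
for P in (a,):
    d=P[2]+P[3]-P[0]-P[1]; print('yaw',np.degrees(np.arctan2(d[1],d[0])), 'mouth',P[:2].mean(0),'far',P[2:].mean(0),np.linalg.norm(d/2), np.linalg.norm(P[0]-P[1]))
st=f('strip side',c,A,[(338,362),(393,368),(367,425),(315,425)],.042); print(st.mean(0))
st=f('strip scene',s,C,[(555,255),(632,288)],.042)
h=f('handle side',c,B,[(176,316),(226,312),(252,446),(199,450)],.04); print(h.mean(0)); d=h[0]+h[1]-h[2]-h[3]; print(np.degrees(np.arctan2(d[1],d[0])),np.linalg.norm(d/2))
t=f('tip side',c,B,[(133,55),(160,53)],.025)
d=t.mean(0)-h.mean(0);print(np.linalg.norm(d),np.degrees(np.arctan2(d[1],d[0])))
h=f('handle scene',s,D,[(543,122),(541,162),(694,178),(694,142)],.04);print(h.mean(0))
t=f('tip scene',s,D,[(133,103),(124,125)],.025);print(t.mean(0))
d=t.mean(0)-h.mean(0);print(np.linalg.norm(d),np.degrees(np.arctan2(d[1],d[0])))
for n,p in {'bottle':(275,210),'nut':(412,245)}.items(): print(n,onz(c,*p,0))
E
```

```text
bed side [[0.5855, 0.0183], [0.4674, 0.0152], [0.4667, -0.1671], [0.5859, -0.1667]]
bed0 side [[0.587, 0.013], [0.4676, 0.0126]]
bed scene [[0.5845, 0.017], [0.4692, 0.0176], [0.5869, -0.1617]]
bed0 scene [[0.5835, 0.0185], [0.583, -0.1639]]
yaw -90.05714236209535 mouth [0.52644446 0.01672713] far [ 0.52626137 -0.16685546] 0.18358268639137917 0.11812192774753692
strip side [[0.5353, -0.0256], [0.5207, -0.0232], [0.527, 0.0113], [0.5403, 0.0124]]
[ 0.53081232 -0.00627945]
strip scene [[0.5191, -0.0235], [0.5289, 0.012]]
handle side [[0.5336, 0.2661], [0.5169, 0.263], [0.5082, 0.3168], [0.5247, 0.3195]]
[0.52083966 0.29135587]
-80.66221196367287 0.05432987714257061
tip side [[0.5555, 0.1168], [0.5446, 0.1146]]
0.1780632753785524 -80.55736851704836
handle scene [[0.5141, 0.2658], [0.5383, 0.2675], [0.5267, 0.3204], [0.5052, 0.3192]]
[0.52106924 0.29321641]
tip scene [[0.5417, 0.1182], [0.5561, 0.118]]
[0.54888404 0.11810929]
0.17730247386491244 -80.97428865305115
bottle [ 0.69170022 -0.29785521  0.        ]
nut [ 0.37847896 -0.16557739  0.        ]
```

Request:
drive_tool:
  deltas:
    - [[0.085,-0.006,0,0,-9.2,0,0],[0.085,-0.006,0,0,-9.2,0,0],[0.085,-0.006,0,0,-9.2,0,0],[0.085,-0.006,0,0,-9.2,0,0],[0.085,-0.006,0,0,-9.2,0,0],[0.085,-0.006,0,0,-9.2,0,0],[0.085,-0.006,0,0,-9.2,0,0],[0.085,-0.006,0,0,-9.2,0,0]]
  force: 60

```text
t: 1.15
tcp_pos: [0.2947, -0.6072, 0.4523]
orientation: [[-0.0, 0.985, 0.17], [0.001, 0.17, -0.985], [-1.0, -0.0, -0.001]]
contact_force: [0.1, -0.1, -0.3]
gripper_width: 0.996
```

Request:
drive_tool:
  deltas:
    - [[0.085,0,0.012,-0.027,0,0,0],[0.085,0,0.023,-0.053,0,0,0],[0.085,0,0.023,-0.053,0,0,0],[0.085,0,0.023,-0.053,0,0,0],[0.085,0,0.023,-0.053,0,0,0],[0.085,0,0.023,-0.053,0,0,0],[0.085,0,0.023,-0.053,0,0,0],[0.085,0,0.023,-0.053,0,0,0]]

```text
t: 2.15
tcp_pos: [0.3996, -0.1843, 0.4525]
orientation: [[0.0, 0.986, 0.164], [0.0, 0.164, -0.986], [-1.0, 0.0, -0.0]]
contact_force: [1.5, -1.3, 0.7]
gripper_width: 0.996
```

Request:
drive_tool:
  deltas:
    - [[0.085,0,0.023,-0.053,0,0,0],[0.085,0,0.023,-0.053,0,0,0],[0.085,0,0.023,-0.053,0,0,0],[0.085,0,0.023,-0.053,0,0,0],[0.085,0,0.023,-0.053,0,0,0],[0.085,0,0.023,-0.053,0,0,0],[0.085,0,0.023,-0.053,0,0,0],[0.085,0,0.012,-0.027,0,0,0]]

```text
t: 3.15
tcp_pos: [0.5048, 0.2376, 0.4522]
orientation: [[-0.001, 0.986, 0.167], [0.0, 0.167, -0.986], [-1.0, -0.001, -0.0]]
contact_force: [0.3, -0.3, -0.6]
gripper_width: 0.991
```

Request:
drive_tool:
  deltas:
    - [[0.085,0.02,0.01,-0.02,0,0,0],[0.085,0.03,0.01,-0.02,0,0,0],[0.085,0.04,0.005,-0.01,0,0,0],[0.085,0.03,0,0,0,0,0],[0.085,0.02,0,0,0,0,0],[0.085,0,0,0,0,0,0]]

```text
t: 3.9
tcp_pos: [0.5205, 0.2878, 0.3107]
orientation: [[-0.004, 0.986, 0.165], [-0.002, 0.165, -0.986], [-1.0, -0.004, 0.001]]
contact_force: [0.1, -0.1, 0.8]
gripper_width: 0.995
```

```bash
python3 - <<'E'
from h import *
c=snap('wrist','w1'); s=state(); print(s['tcp_pos'],s['orientation'].round(4),s['contact_force'])
print(proj(c,[(0.521,.292,.04),(.5497,.116,.025),(.5305,-.006,.042),(.5264,.0167,.03)]))
E
```

```text
[0.52113804 0.28814242 0.312434  ] [[-9.000e-04  9.864e-01  1.646e-01]
 [-4.000e-04  1.646e-01 -9.864e-01]
 [-1.000e+00 -9.000e-04  3.000e-04]] [-0.51532316  1.48961229  0.05633288]
[[326.43455666 240.1547299 ]
 [324.6277571  453.25883413]
 [277.0821461  581.34594704]
 [277.3045989  546.70289376]]
```

View pics/w1.png

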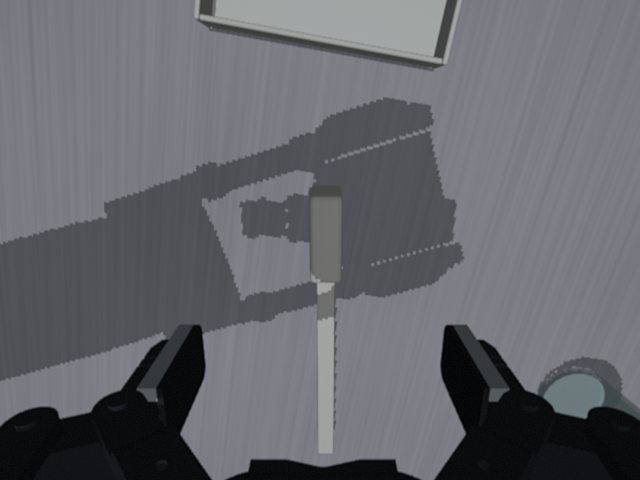

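The wrist view shows the handle centred at about (326,238), 1–2 px from where I predicted it. I'll descend and grip.

Request:
drive_tool:
  deltas:
    - [[0.06,0.03,0,-0.0035,0,0,0],[0.06,0.04,0,0,0,0,0],[0.06,0.035,0,0,0,0,0],[0.06,0.017,0,0,0,0,0],[0.06,0.01,0,0,0,0,0],[0.06,0,0,0,0,0,0],[0.06,0,0,0,0,0,0]]

```text
t: 4.82
tcp_pos: [0.5215, 0.2922, 0.1822]
orientation: [[0.002, 0.986, 0.165], [0.001, 0.165, -0.986], [-1.0, 0.003, -0.001]]
contact_force: [-1.0, 0.4, -0.5]
gripper_width: 0.703
```

```bash
python3 - <<'E'
from h import *
s=state(); print(s['tcp_pos'],s['orientation'].round(4),s['contact_force'],s['gripper_width'])
E
```

```text
[0.5214529  0.29216361 0.1821986 ] [[ 2.300e-03  9.863e-01  1.648e-01]
 [ 1.200e-03  1.648e-01 -9.863e-01]
 [-1.000e+00  2.500e-03 -8.000e-04]] [-1.0361011   0.37754854 -0.51240106] 0.7031260688608385
```

Request:
drive_tool:
  deltas:
    - [[0.03,0.002,0,0,0,0,0],[0.02,0,0,0,0,0,0],[0.015,0,0,0,0,0,0],[0.01,0,0,0,0,0,0],[0.01,0,0,0,0,0,0],[0.01,0,0,0,0,0,0],[0.01,0,0,0,0,0,0]]
  force: 90

```text
t: 5.7
tcp_pos: [0.5209, 0.2919, 0.1793]
orientation: [[0.001, 0.986, 0.165], [0.0, 0.165, -0.986], [-1.0, 0.001, -0.0]]
contact_force: [0.0, 0.5, 5.3]
gripper_width: 0.224
```

```bash
python3 - <<'E'
from h import *
s=state(); print(s['tcp_pos'],s['orientation'].round(4),s['contact_force'],s['gripper_width']*85.4)
E
```

```text
[0.52094328 0.29192566 0.17926984] [[ 9.000e-04  9.863e-01  1.648e-01]
 [ 5.000e-04  1.648e-01 -9.863e-01]
 [-1.000e+00  1.000e-03 -3.000e-04]] [3.24460226e-03 5.01856000e-01 5.30612674e+00] 19.154604923933753
```

Request:
drive_tool:
  deltas:
    - [[0.01,-0.01,0,0,0,0,0],[0.01,-0.01,0,0,0,0,0],[0.01,-0.01,0,0,4,0,0],[0.01,0,0,0,5.5,0,0],[0.01,0,0,0.015,0,0,0],[0.01,0,0.007,0.025,0,0,0],[0.01,0,0,0.015,0,0,0],[0.01,0,0,0,0,0,0]]

```text
t: 6.7
tcp_pos: [0.5273, 0.2354, 0.2084]
orientation: [[-0.001, 1.0, -0.002], [-0.0, -0.002, -1.0], [-1.0, -0.001, 0.0]]
contact_force: [0.3, 0.2, -0.7]
gripper_width: 0.219
```

```bash
python3 - <<'E'
from h import *
c=snap('side','s2');w=snap('wrist','w2');q=snap('scene','c2')
s=state(); print(s['tcp_pos'],s['orientation'].round(4),s['contact_force'],s['gripper_width']*85.4)
cv2.imwrite('pics/s2z.png',cv2.resize(c['pixels'][190:440,270:430,::-1],None,fx=4,fy=2.4*1.0,interpolation=cv2.INTER_CUBIC))
cv2.imwrite('pics/s2y.png',cv2.resize(c['pixels'][215:315,290:390,::-1],None,fx=6,fy=6,interpolation=cv2.INTER_CUBIC))
cv2.imwrite('pics/c2z.png',cv2.resize(q['pixels'][180:300,260:480,::-1],None,fx=3.6,fy=3.6,interpolation=cv2.INTER_CUBIC))
E
```

```text
[0.52753211 0.23695145 0.20872663] [[ 0.e+00  1.e+00 -1.e-04]
 [ 3.e-04 -1.e-04 -1.e+00]
 [-1.e+00  0.e+00 -3.e-04]] [ 0.06121934 -0.69699716 -1.30615204] 18.72883416182497
```

View pics/s2y.png

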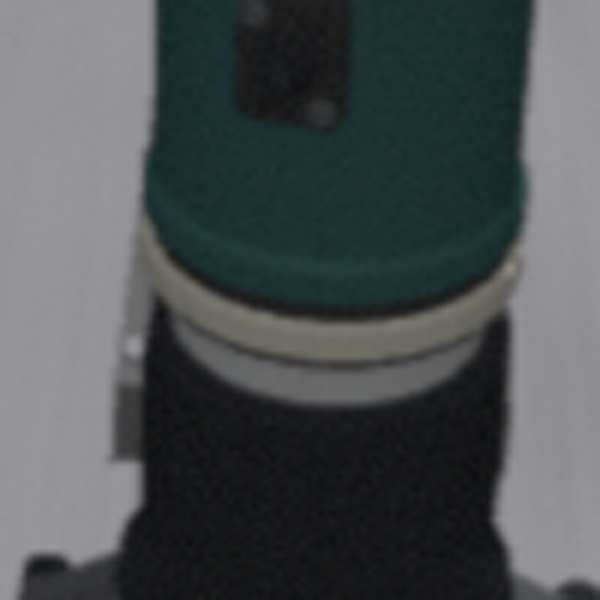

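View pics/c2z.png

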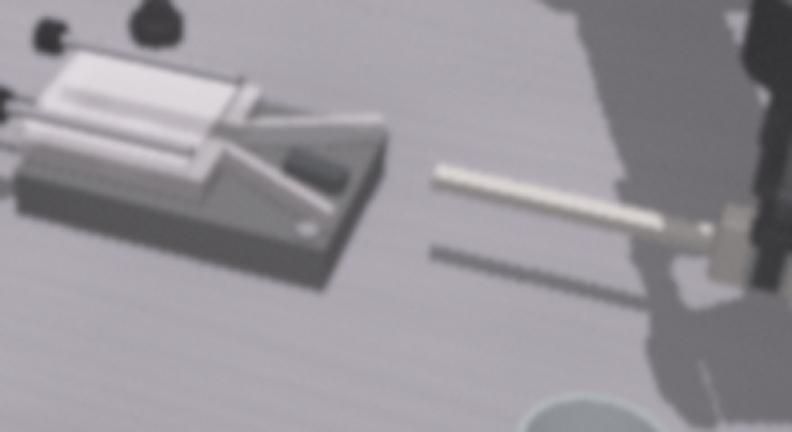

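View pics/w2.png

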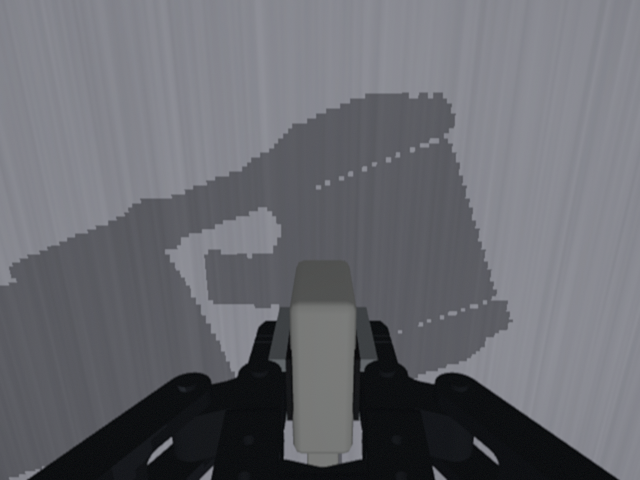

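```bash
python3 - <<'E'
from h import *
q=load('c2')
f=lambda p:((p-[260,180])*3.6).round(1)
print('tip corners exp', f(proj(q,[(.5275+a,.059,.0495+b) for a,b in ((-.006,.005),(.006,.005),(.006,-.005))])))
print('blade root', f(proj(q,[(.5275+a,.209,.0495+b) for a,b in ((-.006,.005),(.006,.005),(.006,-.005))])))
cv2.imwrite('pics/c2y.png',cv2.resize(q['pixels'][205:265,360:470,::-1],None,fx=7,fy=7,interpolation=cv2.INTER_CUBIC))
g=lambda p:((p-[360,205])*7).round(1)
print('tip corners exp', g(proj(q,[(.5275+a,.059,.0495+b) for a,b in ((-.006,.005),(.006,.005),(.006,-.005))])))
print('blade root', g(proj(q,[(.5275+a,.209,.0495+b) for a,b in ((-.006,.005),(.006,.005),(.006,-.005))])))
E
```

```text
tip corners exp [[433.9 163.2]
 [428.2 175.5]
 [426.5 190.2]]
blade root [[713.7 227.3]
 [710.3 240.7]
 [706.8 255.7]]
tip corners exp [[143.7 142.4]
 [132.5 166.2]
 [129.2 194.9]]
blade root [[687.8 266.9]
 [681.2 292.9]
 [674.3 322.1]]
```

View pics/c2y.png

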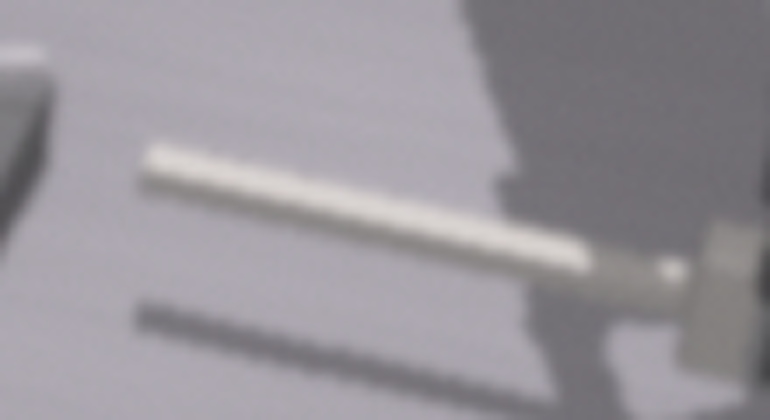

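The blade is level, and its tip is about 2 mm farther back than computed, at y≈0.061. I'll lower it to channel height and start the feed.

Request:
drive_tool:
  deltas:
    - [[0.01,0.006,0,0,0,0,0],[0.01,0.006,0,0,0,0,0],[0.01,0,0,0.01,0,0,0],[0.01,0,0,0.01,0,0,0],[0.01,0,0,0.01,0,0,0],[0.01,0,0,0.005,0,0,0],[0.01,0,0,0,0,0,0]]

```text
t: 7.72
tcp_pos: [0.5277, 0.2012, 0.1969]
orientation: [[0.0, 1.0, -0.001], [0.0, -0.001, -1.0], [-1.0, 0.0, -0.0]]
contact_force: [-0.4, -0.5, -1.3]
gripper_width: 0.224
```

```bash
cat >> h.py <<'E'
def look(tag,box=(300,190,400,262),k=7):
    q=snap('scene',tag); x0,y0,x1,y1=box
    cv2.imwrite(f'pics/{tag}z.png',cv2.resize(q['pixels'][y0:y1,x0:x1,::-1],None,fx=k,fy=k,interpolation=cv2.INTER_CUBIC))
    s=state(); print(s['t'],s['tcp_pos'].round(4),s['orientation'].round(3).tolist(),s['contact_force'].round(2),s['ft_torque'].round(2))
E
python3 -c "from h import *; look('c3')"
```

```text
7.775 [0.5278 0.2015 0.1969] [[0.0, 1.0, -0.001], [0.0, -0.001, -1.0], [-1.0, 0.0, -0.0]] [-0.82  0.4  -1.64] [ 0.07  0.02 -0.  ]
```

View pics/c3z.png

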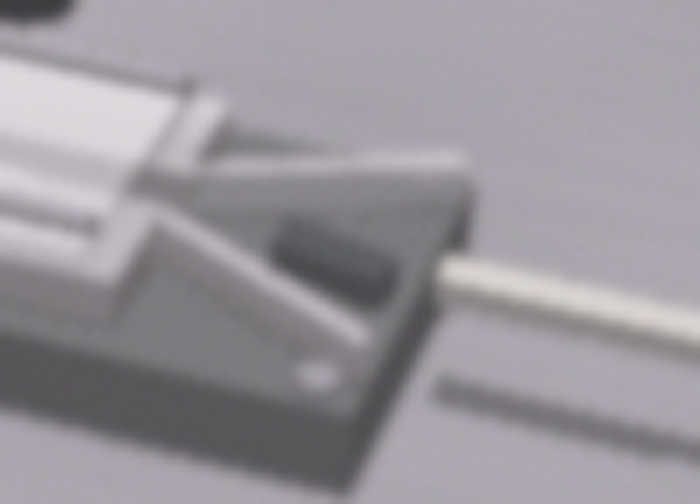

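The tip at (445,275) is in line with the strip's rear at (395,280), about 11 mm behind it. Pushing now.

Request:
drive_tool:
  deltas:
    - [[0.01,0,0,0.004,0,0,0],[0.01,0,0,0.004,0,0,0],[0.01,0,0,0.004,0,0,0],[0.01,0,0,0.004,0,0,0],[0.01,0,0,0.004,0,0,0],[0.01,0,0,0.004,0,0,0],[0.01,0,0,0.004,0,0,0],[0.01,0,0,0,0,0,0]]

```text
t: 8.78
tcp_pos: [0.5276, 0.1734, 0.1967]
orientation: [[-0.0, 1.0, -0.001], [-0.0, -0.001, -1.0], [-1.0, -0.0, 0.0]]
contact_force: [0.4, -0.5, -1.7]
gripper_width: 0.221
```

```bash
python3 -c "from h import *; look('c4')"
```

```text
8.825 [0.5276 0.1736 0.1967] [[0.0, 1.0, -0.001], [0.0, -0.001, -1.0], [-1.0, 0.0, -0.0]] [ 0.23  0.01 -1.63] [ 0.02  0.03 -0.02]
```

View pics/c4z.png

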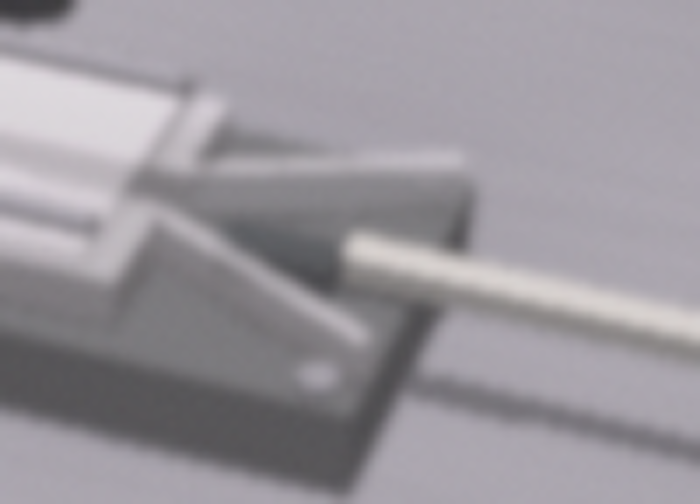

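Request:
drive_tool:
  deltas:
    - [[0.01,0,0,0.003,0,0,0],[0.01,0,-0.001,0.004,0,0,0],[0.01,0,0,0.004,0,0,0],[0.01,0,0,0.004,0,0,0],[0.01,0,0,0.004,0,0,0],[0.01,0,0,0.004,0,0,0],[0.01,0,0,0.003,0,0,0],[0.01,0,0,0,0,0,0]]

```text
t: 9.82
tcp_pos: [0.5266, 0.1475, 0.1967]
orientation: [[-0.0, 1.0, -0.001], [-0.0, -0.001, -1.0], [-1.0, -0.0, 0.0]]
contact_force: [-0.5, -0.3, -1.6]
gripper_width: 0.221
```

```bash
python3 -c "from h import *; look('c5')"
```

```text
9.875 [0.5266 0.1476 0.1967] [[-0.0, 1.0, -0.0], [-0.0, -0.0, -1.0], [-1.0, -0.0, 0.0]] [ 0.08 -1.01 -0.71] [ 0.02  0.01 -0.02]
```

View pics/c5z.png

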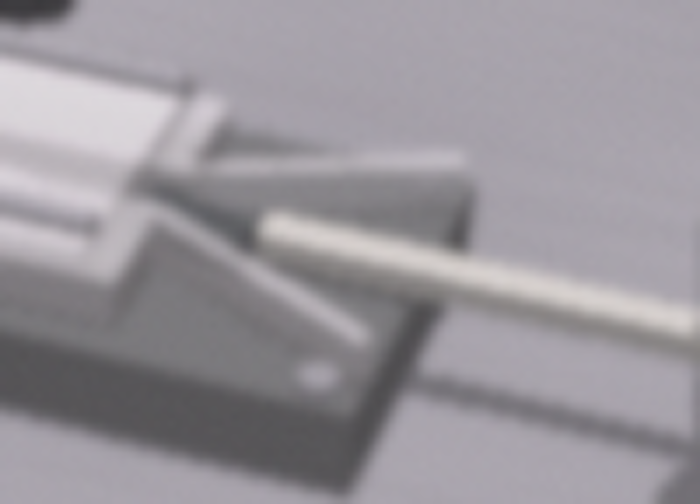

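Request:
drive_tool:
  deltas:
    - [[0.01,0,0,0.003,0,0,0],[0.01,0,0,0.003,0,0,0],[0.01,0,0,0.003,0,0,0],[0.01,0,0,0.003,0,0,0]]

```text
t: 10.38
tcp_pos: [0.5266, 0.1355, 0.1967]
orientation: [[0.0, 1.0, 0.0], [-0.0, 0.0, -1.0], [-1.0, 0.0, 0.0]]
contact_force: [0.2, 0.8, -0.9]
gripper_width: 0.221
```

Request:
drive_tool:
  deltas:
    - [[0.01,0,0,0.003,0,0,0],[0.01,0,0,0.003,0,0,0],[0.01,0,0,0.003,0,0,0],[0.01,0,0,0.003,0,0,0]]

```text
t: 10.88
tcp_pos: [0.5266, 0.1235, 0.1967]
orientation: [[0.0, 1.0, -0.0], [-0.0, -0.0, -1.0], [-1.0, 0.0, 0.0]]
contact_force: [0.1, 1.1, -0.8]
gripper_width: 0.22
```

```bash
python3 -c "from h import *; look('c6')"
```

```text
10.925 [0.5266 0.1233 0.1967] [[-0.0, 1.0, -0.0], [-0.0, -0.0, -1.0], [-1.0, -0.0, 0.0]] [-0.87  0.02 -1.23] [ 0.03 -0.02  0.02]
```

View pics/c6z.png

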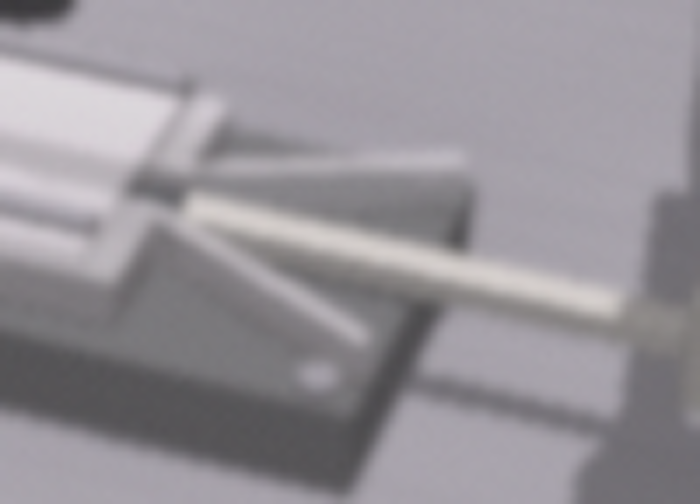

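Request:
drive_tool:
  deltas:
    - [[0.01,0,0,0.003,0,0,0],[0.01,0,0,0.003,0,0,0],[0.01,0,0,0.003,0,0,0],[0.01,0,0,0.003,0,0,0]]

```text
t: 11.42
tcp_pos: [0.5266, 0.1116, 0.1967]
orientation: [[0.0, 1.0, -0.0], [0.0, -0.0, -1.0], [-1.0, 0.0, -0.0]]
contact_force: [-0.8, 0.1, -1.3]
gripper_width: 0.221
```

Request:
drive_tool:
  deltas:
    - [[0.01,0,0,0.002,0,0,0],[0.01,0,0,0.002,0,0,0]]

```text
t: 11.68
tcp_pos: [0.5266, 0.1078, 0.1967]
orientation: [[-0.0, 1.0, -0.001], [0.001, -0.001, -1.0], [-1.0, -0.0, -0.001]]
contact_force: [-0.3, 3.3, -0.7]
gripper_width: 0.221
```

Request:
drive_tool:
  deltas:
    - [[0.01,0,0,0.002,0,0,0]]

```text
t: 11.8
tcp_pos: [0.5266, 0.1059, 0.1968]
orientation: [[0.0, 1.0, -0.0], [0.001, -0.0, -1.0], [-1.0, 0.0, -0.001]]
contact_force: [0.8, 1.9, -0.4]
gripper_width: 0.225
```

Request:
drive_tool:
  deltas:
    - [[0.01,0,0,0.0015,0,0,0]]

```text
t: 11.92
tcp_pos: [0.5266, 0.1043, 0.1968]
orientation: [[0.0, 1.0, -0.0], [0.0, -0.0, -1.0], [-1.0, 0.0, -0.0]]
contact_force: [-0.6, 1.3, -2.3]
gripper_width: 0.218
```

Request:
drive_tool:
  deltas:
    - [[0.01,0,0,0.001,0,0,0]]

```text
t: 12.05
tcp_pos: [0.5266, 0.1033, 0.1967]
orientation: [[0.0, 1.0, -0.0], [0.0, -0.0, -1.0], [-1.0, 0.0, -0.0]]
contact_force: [-0.2, 2.0, -1.3]
gripper_width: 0.22
```

Request:
drive_tool:
  deltas:
    - [[0.01,0,0,0.001,0,0,0]]

```text
t: 12.18
tcp_pos: [0.5265, 0.1023, 0.1967]
orientation: [[-0.0, 1.0, -0.0], [0.0, -0.0, -1.0], [-1.0, -0.0, -0.0]]
contact_force: [-0.0, 1.6, -1.3]
gripper_width: 0.219
```

Request:
drive_tool:
  deltas:
    - [[0.01,0,0,0.001,0,0,0],[0.01,0,0,0.001,0,0,0]]

```text
t: 12.42
tcp_pos: [0.5265, 0.1002, 0.1966]
orientation: [[-0.0, 1.0, -0.0], [0.0, -0.0, -1.0], [-1.0, -0.0, -0.0]]
contact_force: [-1.3, 2.3, -0.9]
gripper_width: 0.225
```

Request:
drive_tool:
  deltas:
    - [[0.01,0,0,0.001,0,0,0],[0.01,0,0,0.001,0,0,0]]

```text
t: 12.68
tcp_pos: [0.5265, 0.0982, 0.1966]
orientation: [[-0.0, 1.0, -0.0], [-0.0, -0.0, -1.0], [-1.0, -0.0, 0.0]]
contact_force: [-1.0, 2.7, -0.8]
gripper_width: 0.22
```

Request:
drive_tool:
  deltas:
    - [[0.01,0,0,0.001,0,0,0],[0.01,0,0,0.001,0,0,0]]

```text
t: 12.92
tcp_pos: [0.5265, 0.0962, 0.1966]
orientation: [[-0.0, 1.0, -0.0], [0.0, -0.0, -1.0], [-1.0, -0.0, -0.0]]
contact_force: [-1.2, 2.8, -1.0]
gripper_width: 0.221
```

Request:
drive_tool:
  deltas:
    - [[0.01,0,0,0.001,0,0,0],[0.01,0,0,0.001,0,0,0]]

```text
t: 13.18
tcp_pos: [0.5265, 0.0942, 0.1966]
orientation: [[-0.0, 1.0, -0.0], [0.0, -0.0, -1.0], [-1.0, -0.0, -0.0]]
contact_force: [-1.1, 1.8, -1.4]
gripper_width: 0.219
```

Request:
drive_tool:
  deltas:
    - [[0.01,0,0,0.001,0,0,0],[0.01,0,0,0.001,0,0,0]]

```text
t: 13.42
tcp_pos: [0.5265, 0.0922, 0.1966]
orientation: [[-0.0, 1.0, -0.0], [-0.0, -0.0, -1.0], [-1.0, -0.0, 0.0]]
contact_force: [-1.0, 2.6, -1.7]
gripper_width: 0.219
```

Request:
drive_tool:
  deltas:
    - [[0.01,0,0,0.001,0,0,0],[0.01,0,0,0.001,0,0,0]]

```text
t: 13.68
tcp_pos: [0.5267, 0.0902, 0.1968]
orientation: [[0.0, 1.0, -0.0], [0.0, -0.0, -1.0], [-1.0, 0.0, -0.0]]
contact_force: [-0.3, 2.4, -0.6]
gripper_width: 0.221
```

```bash
python3 -c "from h import *; look('c7')"
```

```text
13.725 [0.5267 0.0901 0.1968] [[0.0, 1.0, -0.0], [-0.0, -0.0, -1.0], [-1.0, 0.0, 0.0]] [ 0.16  1.04 -1.07] [ 0.19  0.07 -0.04]
```

View pics/c7z.png

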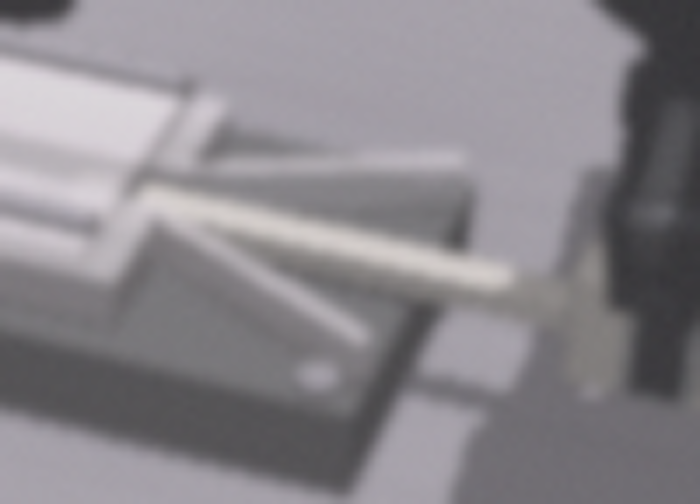

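The blade runs in line into the channel under the roof, and the force of about 2 N is just clip drag. Continuing.

Request:
drive_tool:
  deltas:
    - [[0.01,0,0,0.001,0,0,0],[0.01,0,0,0.001,0,0,0]]

```text
t: 13.98
tcp_pos: [0.5267, 0.0882, 0.1968]
orientation: [[0.0, 1.0, -0.0], [0.0, -0.0, -1.0], [-1.0, 0.0, -0.0]]
contact_force: [-0.3, 2.3, -2.0]
gripper_width: 0.217
```

Request:
drive_tool:
  deltas:
    - [[0.01,0,0,0.001,0,0,0],[0.01,0,0,0.001,0,0,0]]

```text
t: 14.22
tcp_pos: [0.5266, 0.0862, 0.1967]
orientation: [[0.0, 1.0, -0.0], [0.0, -0.0, -1.0], [-1.0, 0.0, -0.0]]
contact_force: [0.1, 2.7, -1.1]
gripper_width: 0.223
```

Request:
drive_tool:
  deltas:
    - [[0.01,0,0,0.001,0,0,0],[0.01,0,0,0.001,0,0,0]]

```text
t: 14.48
tcp_pos: [0.5266, 0.0842, 0.1967]
orientation: [[0.0, 1.0, -0.0], [0.0, -0.0, -1.0], [-1.0, 0.0, -0.0]]
contact_force: [-0.4, 1.5, -1.3]
gripper_width: 0.223
```

Request:
drive_tool:
  deltas:
    - [[0.01,0,0,0.001,0,0,0],[0.01,0,0,0.001,0,0,0]]

```text
t: 14.72
tcp_pos: [0.5266, 0.0822, 0.1967]
orientation: [[0.0, 1.0, -0.0], [-0.0, -0.0, -1.0], [-1.0, 0.0, 0.0]]
contact_force: [0.4, 1.4, -1.6]
gripper_width: 0.22
```

Request:
drive_tool:
  deltas:
    - [[0.01,0,0,0.001,0,0,0],[0.01,0,0,0.001,0,0,0]]

```text
t: 14.98
tcp_pos: [0.5266, 0.0802, 0.1967]
orientation: [[0.0, 1.0, -0.0], [-0.0, -0.0, -1.0], [-1.0, 0.0, 0.0]]
contact_force: [-0.3, 2.3, -1.9]
gripper_width: 0.228
```

Request:
drive_tool:
  deltas:
    - [[0.01,0,0,0.001,0,0,0],[0.01,0,0,0.001,0,0,0]]

```text
t: 15.22
tcp_pos: [0.5266, 0.0782, 0.1967]
orientation: [[0.0, 1.0, -0.0], [0.0, -0.0, -1.0], [-1.0, 0.0, -0.0]]
contact_force: [0.4, 2.8, -1.1]
gripper_width: 0.226
```

Request:
drive_tool:
  deltas:
    - [[0.01,0,0,0.001,0,0,0],[0.01,0,0,0.001,0,0,0]]

```text
t: 15.48
tcp_pos: [0.5266, 0.0766, 0.1968]
orientation: [[0.0, 1.0, -0.001], [0.001, -0.001, -1.0], [-1.0, 0.0, -0.001]]
contact_force: [-0.1, 6.7, -0.9]
gripper_width: 0.217
```

Stop felt: the force rose to 6.7 N. Now I'll raise it to about 10–11 N.

Request:
drive_tool:
  deltas:
    - [[0.01,0,0,0.001,0,0,0]]

```text
t: 15.6
tcp_pos: [0.5267, 0.0759, 0.1969]
orientation: [[0.0, 1.0, -0.001], [0.002, -0.001, -1.0], [-1.0, 0.0, -0.002]]
contact_force: [0.9, 7.3, -0.5]
gripper_width: 0.224
```

Request:
drive_tool:
  deltas:
    - [[0.01,0,0,0.0005,0,0,0]]

```text
t: 15.72
tcp_pos: [0.5267, 0.0756, 0.1969]
orientation: [[0.0, 1.0, -0.001], [0.002, -0.001, -1.0], [-1.0, 0.0, -0.002]]
contact_force: [-0.3, 8.4, -1.4]
gripper_width: 0.224
```

Request:
drive_tool:
  deltas:
    - [[0.01,0,0,0.001,0,0,0]]

```text
t: 15.85
tcp_pos: [0.5267, 0.0748, 0.197]
orientation: [[0.001, 1.0, -0.001], [0.003, -0.001, -1.0], [-1.0, 0.001, -0.003]]
contact_force: [-0.4, 9.6, 0.2]
gripper_width: 0.221
```

Request:
drive_tool:
  deltas:
    - [[0.01,0,0,0.0005,0,0,0]]

```text
t: 15.98
tcp_pos: [0.5267, 0.0745, 0.197]
orientation: [[0.001, 1.0, -0.001], [0.003, -0.001, -1.0], [-1.0, 0.001, -0.003]]
contact_force: [0.5, 10.7, -0.9]
gripper_width: 0.222
```

Request:
drive_tool:
  deltas:
    - [[0.01,0,0,0,0,0,0]]

```text
t: 16.1
tcp_pos: [0.5267, 0.0745, 0.197]
orientation: [[0.001, 1.0, -0.001], [0.003, -0.001, -1.0], [-1.0, 0.001, -0.003]]
contact_force: [0.0, 9.4, -0.4]
gripper_width: 0.228
```

Request:
drive_tool:
  deltas:
    - [[0.01,0,0,0.0005,0,0,0],[0.01,0,0,0,0,0,0]]

```text
t: 16.35
tcp_pos: [0.5267, 0.0741, 0.197]
orientation: [[0.001, 1.0, -0.001], [0.003, -0.001, -1.0], [-1.0, 0.001, -0.003]]
contact_force: [-1.3, 11.4, -0.0]
gripper_width: 0.223
```

Request:
drive_tool:
  deltas:
    - [[0.01,0,0,0,0,0,0],[0.01,0,0,0,0,0,0],[0.01,0,0,0,0,0,0],[0.01,0,0,0,0,0,0]]

```text
t: 16.85
tcp_pos: [0.5267, 0.0742, 0.197]
orientation: [[0.001, 1.0, -0.001], [0.003, -0.001, -1.0], [-1.0, 0.001, -0.003]]
contact_force: [-0.1, 10.4, -1.2]
gripper_width: 0.221
```

Request:
drive_tool:
  deltas:
    - [[0.01,0,0,0,0,0,0],[0.01,0,0,0,0,0,0],[0.01,0,0,0,0,0,0],[0.01,0,0,0,0,0,0]]

```text
t: 17.35
tcp_pos: [0.5267, 0.0742, 0.197]
orientation: [[0.001, 1.0, -0.001], [0.003, -0.001, -1.0], [-1.0, 0.001, -0.003]]
contact_force: [-0.5, 11.5, 0.2]
gripper_width: 0.22
```

```bash
python3 - <<'E'
from h import *
look('c8')
E
```

```text
17.4 [0.5267 0.0742 0.197 ] [[0.001, 1.0, -0.001], [0.003, -0.001, -1.0], [-1.0, 0.001, -0.003]] [-1.25 10.59 -0.57] [ 1.56  0.06 -0.09]
```

View pics/c8z.png

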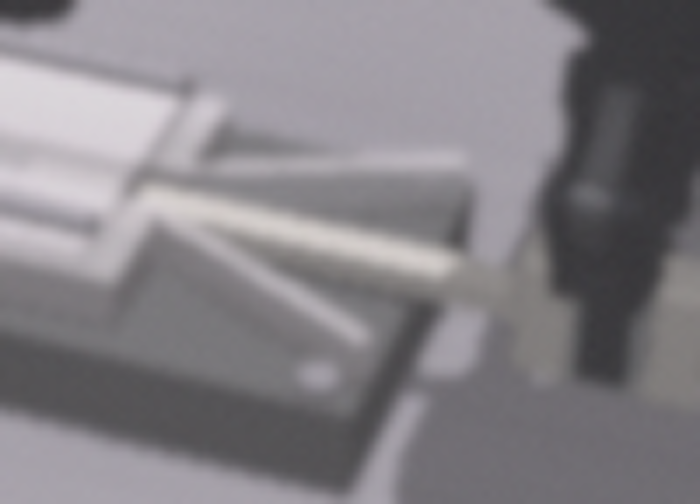

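Pressed at about 11 N for over a second. Drawing out, slowly at first.

Request:
drive_tool:
  deltas:
    - [[0.01,0,0,-0.001,0,0,0],[0.01,0,0,-0.001,0,0,0],[0.01,0,0,-0.001,0,0,0],[0.01,0,0,-0.001,0,0,0],[0.01,0,0,-0.002,0,0,0],[0.01,0,0,-0.004,0,0,0],[0.01,0,0,-0.008,0,0,0],[0.01,0,0,-0.01,0,0,0]]

```text
t: 18.4
tcp_pos: [0.5266, 0.1012, 0.1967]
orientation: [[-0.0, 1.0, -0.001], [-0.0, -0.001, -1.0], [-1.0, -0.0, 0.0]]
contact_force: [0.1, -0.1, -1.0]
gripper_width: 0.223
```

Request:
drive_tool:
  deltas:
    - [[0.01,0,0,-0.015,0,0,0],[0.01,0,0,-0.015,0,0,0],[0.01,0,0,-0.015,0,0,0],[0.01,0,0,-0.015,0,0,0],[0.01,0,0,-0.015,0,0,0],[0.01,0,0,-0.015,0,0,0],[0.01,0,0,-0.015,0,0,0],[0.01,0,0,-0.015,0,0,0]]

```text
t: 19.4
tcp_pos: [0.5266, 0.2218, 0.1967]
orientation: [[0.0, 1.0, -0.0], [-0.0, -0.0, -1.0], [-1.0, 0.0, 0.0]]
contact_force: [-0.1, 0.5, -1.6]
gripper_width: 0.222
```

Request:
drive_tool:
  deltas:
    - [[0.01,0,0,-0.015,0,0,0],[0.01,0,0,-0.015,0,0,0],[0.01,0,0,-0.01,0,0,0],[0.01,0,0,0,0,0,0],[0.01,0.005,0,0,0,0,0],[0.01,0.005,0,0,0,0,0],[0.01,0.004,0,0,0,0,0],[0.01,0,0,0,0,0,0]]

```text
t: 20.4
tcp_pos: [0.5263, 0.2603, 0.182]
orientation: [[-0.001, 1.0, -0.001], [-0.001, -0.001, -1.0], [-1.0, -0.001, 0.001]]
contact_force: [-0.4, -0.6, -1.4]
gripper_width: 0.221
```

```bash
python3 - <<'E'
from h import *
look('c9',(240,170,480,300),3.3)
E
```

```text
20.45 [0.5265 0.2605 0.1823] [[-0.001, 1.0, -0.001], [-0.0, -0.001, -1.0], [-1.0, -0.001, 0.0]] [-1.22  0.63 -1.21] [ 0.   -0.02 -0.01]
```

View pics/c9z.png

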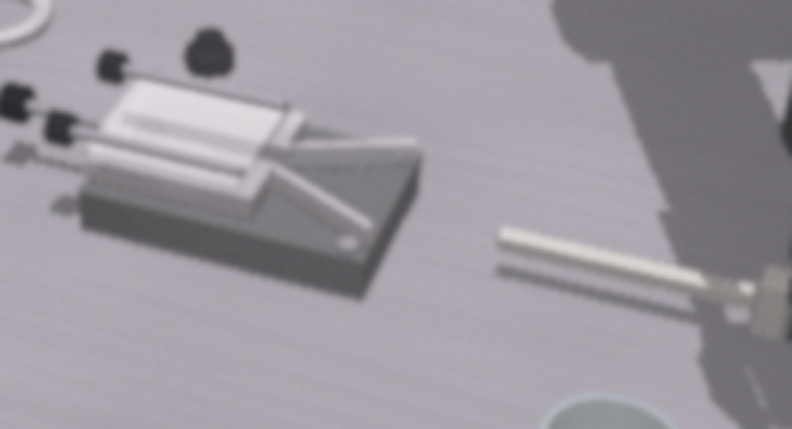

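The funnel is empty and the blade is clear of the bed. Now setting the stick down until I feel the bench.

Request:
drive_tool:
  deltas:
    - [[0.01,0.001,0,0,0,0,0],[0.01,0.001,0,0,0,0,0],[0.01,0.0005,0,0,0,0,0],[0.01,0,0,0,0,0,0]]

```text
t: 20.95
tcp_pos: [0.5266, 0.2608, 0.1802]
orientation: [[0.0, 1.0, -0.0], [0.0, -0.0, -1.0], [-1.0, 0.0, -0.0]]
contact_force: [-0.3, -0.4, -1.3]
gripper_width: 0.221
```

Request:
drive_tool:
  deltas:
    - [[0.01,0.0005,0,0,0,0,0],[0.01,0,0,0,0,0,0]]

```text
t: 21.2
tcp_pos: [0.5266, 0.2607, 0.1796]
orientation: [[-0.0, 1.0, -0.0], [-0.0, -0.0, -1.0], [-1.0, -0.0, 0.0]]
contact_force: [0.2, 0.6, -2.2]
gripper_width: 0.22
```

Request:
drive_tool:
  deltas:
    - [[0.01,0.0006,0,0,0,0,0],[0.01,0,0,0,0,0,0]]

```text
t: 21.45
tcp_pos: [0.5267, 0.2608, 0.1793]
orientation: [[0.0, 1.0, -0.0], [0.0, -0.0, -1.0], [-1.0, 0.0, -0.0]]
contact_force: [-0.3, 0.5, 1.2]
gripper_width: 0.218
```

Request:
drive_tool:
  deltas:
    - [[0.01,0.0005,0,0,0,0,0],[0.01,0,0,0,0,0,0]]

```text
t: 21.7
tcp_pos: [0.5267, 0.2608, 0.1792]
orientation: [[0.0, 1.0, -0.0], [0.0, -0.0, -1.0], [-1.0, 0.0, -0.0]]
contact_force: [-1.6, -0.9, 5.3]
gripper_width: 0.223
```

The handle is resting on the bench (+5 N). Releasing and retreating upwards.

Request:
drive_tool:
  deltas:
    - [[0.025,0,0,0,0,0,0],[0.035,0,0,0,0,0,0],[0.045,0,0,0,0,0,0],[0.06,0,0,0,0,0,0],[0.06,0,0,0,0,0,0],[0.06,-0.01,0,0,0,0,0],[0.06,-0.03,0,0,0,0,0],[0.06,-0.04,0,0,0,0,0]]

```text
t: 22.7
tcp_pos: [0.5261, 0.2605, 0.2589]
orientation: [[-0.002, 1.0, -0.0], [-0.001, -0.0, -1.0], [-1.0, -0.002, 0.001]]
contact_force: [0.7, 0.1, 0.2]
gripper_width: 0.698
```

Request:
drive_tool:
  deltas:
    - [[0.06,-0.05,0,0,0,0,0],[0.06,-0.05,0,-0.03,0,0,0],[0.06,-0.05,0,-0.04,0,0,0],[0.06,-0.03,-0.04,-0.04,0,0,0],[0.06,0,-0.04,-0.04,0,0,0],[0.06,0,-0.04,-0.04,0,0,0],[0.06,0,0,0,0,0,0],[0.06,0,0,0,0,0,0]]

```text
t: 23.7
tcp_pos: [0.4075, 0.4488, 0.4372]
orientation: [[0.001, 1.0, 0.001], [-0.0, 0.001, -1.0], [-1.0, 0.001, 0.0]]
contact_force: [0.5, 0.2, -0.0]
gripper_width: 0.706
```

```bash
python3 - <<'E'
from h import *
look('c10',(240,170,480,300),3.3)
c=snap('side','s10')
cv2.imwrite('pics/s10z.png',cv2.resize(c['pixels'][195:305,290:400,::-1],None,fx=7,fy=5.4,interpolation=cv2.INTER_CUBIC))
E
```

```text
23.75 [0.408  0.4483 0.437 ] [[0.001, 1.0, -0.001], [-0.0, -0.001, -1.0], [-1.0, 0.001, 0.0]] [ 0.4   0.33 -0.14] [ 0.    0.02 -0.02]
```

View pics/c10.png

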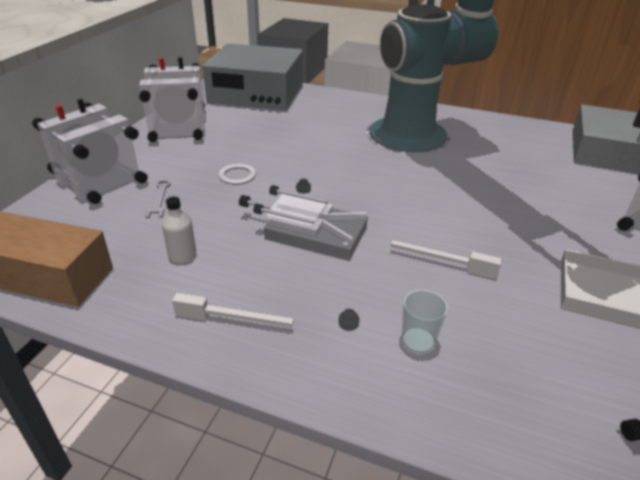

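View pics/s10.png

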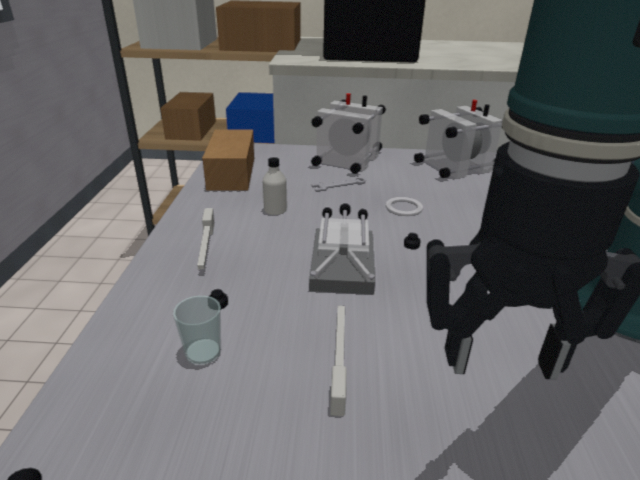

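View pics/s10z.png

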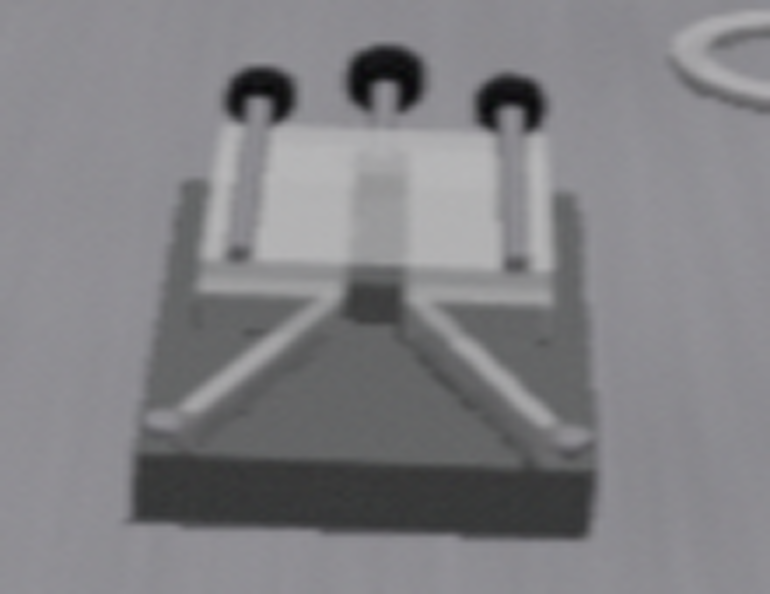

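The stick lies flat on the bench at side (340,360), the funnel is empty, and the other things are where they were. I'll do a before/after check of the channel and then hand in.

```bash
python3 - <<'E'
from h import *
a=load('side0');b=load('s10')
d=np.abs(a['pixels'].astype(int)-b['pixels']).sum(2)
P=[(.5264,-.068-x,.036) for x in (0,.03,.05,.068,.1)]
print(proj(a,P).round(1))
print((b['pixels'].astype(int)-a['pixels']).sum(2)[215:250,340:350])
m=(d>25); m[:, 430:]=0
for s in cv2.connectedComponentsWithStats(m.astype(np.uint8))[2][1:]:
    if s[4]>15: print(s)
job_done()
E
```

```text
[[342.9 252.3]
 [343.1 244.1]
 [343.3 239. ]
 [343.4 234.5]
 [343.6 226.8]]
[[36 36 40 33 42 40 36 23 32 36]
 [36 35 31 38 38 41 39 38 38 41]
 [41 40 41 36 38 40 39 37 37 36]
 [40 39 40 37 47 32 34 43 38 38]
 [43 41 40 39 46 38 37 41 43 43]
 [45 42 42 40 48 43 48 44 44 40]
 [38 41 46 40 40 43 45 40 43 45]
 [48 44 43 41 43 43 41 46 42 48]
 [45 45 40 40 44 40 39 42 43 43]
 [44 39 42 37 44 44 41 42 47 42]
 [43 46 42 43 39 43 42 43 45 42]
 [42 40 43 42 44 44 46 42 45 42]
 [48 40 42 42 41 37 41 42 39 44]
 [44 40 42 40 45 37 45 43 43 41]
 [43 41 38 44 43 36 45 42 40 40]
 [43 46 35 42 39 40 42 41 42 44]
 [43 44 43 48 43 49 45 43 44 47]
 [44 51 54 49 56 54 54 47 45 42]
 [42 49 57 58 54 57 58 52 44 42]
 [39 44 54 55 60 58 54 46 44 39]
 [33 39 52 50 55 53 49 47 37 40]
 [37 32 39 34 39 34 36 36 39 45]
 [39 30 29 30 30 29 24 33 38 45]
 [38 27 27 29 25 26 26 34 38 40]
 [31 30 29 29 29 26 27 33 40 44]
 [34 28 28 32 34 28 31 33 38 43]
 [39 31 28 33 27 29 30 31 36 44]
 [35 30 25 22 27 25 29 32 47 41]
 [34 28 25 28 25 27 26 35 37 46]
 [34 29 23 22 21 15 24 26 39 38]
 [34 29 23 27 23 24 20 31 40 39]
 [25 24 25 29 30 25 27 29 34 33]
 [27 30 28 32 31 31 30 31 36 42]
 [20 24 30 22 24 22 20 34 39 35]
 [18 19 33 19 24 26 20 33 37 37]]
[ 0  0  5 12 30]
[    0     0   131   260 22994]
[     0      0    430    480 157081]
[191  95  10  11  34]
[176  96  17  22  65]
[186  96   6   9  17]
[246  99   8  10  21]
[255 100   4  12  17]
[356 285  10   7  17]
the job is handed in; nothing more can be done
```

The steel strip is in the covered channel against the cushioned stop. The white push stick is back on the bench and the job is handed in, finishing at about 24 s.

- **Feed:** I took the stick nearest the base by its handle and pushed the strip with the blade alone. It gave about 3 N passing the clip, then about 2 N of drag.
- **Press:** I felt the stop with the strip's front at about channel x = 67–68 mm, inside the expected range. I held 10.4–11.5 N for just over 1 s. That includes clip drag, so the stop itself felt about 2 N less. The highest reading I saw was 11.5 N, taken between moves.
- **Finish:** I drew the stick out and lowered it until I felt the bench. Then I let go and lifted the arm clear, and the wrist force read about zero.

**Last checks:**
- The pictures show the funnel empty, the stick lying flat with its blade clear of the cell, and nothing else visibly moved.
- The before/after comparison of the side picture shows a change under the roof from about x = 35–68 mm, where the strip should now be. This evidence is weak because the roof blurs the view.
- The same comparison was no use for checking the other things, because an overall brightness shift swamped it. That check is by eye only.

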